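# Show the dark wing rib to the inspection camera

### The arm

A 6-joint arm with a two-finger parallel gripper is mounted at the origin on the work surface. World frame = base frame: x ahead of the robot, y to its left, z up, the work surface at z = 0. Lengths are in m, angles in rad, forces in N, time in s.
With the tool pointing down it reaches from about 0.35 to 0.95 m from the base axis. Payload 17.4 kg.
Tool frame: the origin (TCP) lies on the centre line of the jaws, within the pads' length; the fingertips stand 14 mm ahead of it and the grasp point (between the pads) lies 5 mm behind it; z points along the fingers, y is the line along which they close (so a half turn about z gives the same grasp; the last joint's range is limited). The gripper opens to 93 mm and grips with 3 to 60 N. Pads are 15 mm wide; open, the fingers measure 128 mm over their backs; the gripper's body (75 mm by 188 mm) begins 65 mm behind the grasp point.
Start: joints at [-1.204, 0.116, 1.442, -0, 1.584, -0.038], TCP at [0.266, -0.62, 0.196] pointing down, gripper open.
Joint ranges: [-2.83, 2.83], [-0.83, 2.19], [0.07, 2.5], [-1.14, 4.28], [0.01, 3], [-2.97, 2.97]. Speed limits (rad/s): [1.89, 1.89, 2.22, 3.14, 3.14, 3.14].

### API

Orientations are given as a rotation vector (axis times angle).
In Python, from bench import arm gives the robot as it stands.
- The arm moves only by the tool arm_command, never from a script. Its argument "steps" is a list of rows, each a list of 7 numbers: the shift along the tool's x, y, z in mm, then the turn, a rotation vector about the tool's x, y, z in degrees, then the finger opening in mm, from 0 to 93. A call has exactly 8 rows; each row is the pose to reach, as a shift and turn from the pose commanded when the call began, along the tool's axes at that moment; what a row does not reach only later rows make up. A row lasts 1/10 s, in which the tool goes at most 50 mm and 8.59 degrees, less where a joint would pass 70% of its speed; a pose out of reach is approached as far as the arm can. A call with a gripper value outside its range is refused whole. The fingers move at their own pace and stop on an object; "newtons" is the grip in N (left out, the last holds). Time passes only in rows, so rows that repeat a pose let the fingers close, or fill a call up. It gives the time, the measured TCP pose, the force, the opening and the grip force at its end, in the units of the state.
- arm.get_state(): the state, without advancing time (a new reading comes with each control period).
- arm.capture(name): name is "scene" or "top"; returns (picture, depth): 480x640x3 uint8, red, green, blue; 480x640 float32, m along the optical axis (not along the pixel's ray), 0 where there is no reading.
- arm.calibration(name): a dict with "fx", "fy", "cx", "cy" (pixels), "xyz" and "attitude" of the camera in the world. Camera axes: x right, y up, looking along -z (the intrinsics and any distortion apply to the point x, -y, -z); pixel columns grow to the right and rows downward; lengths in m; the calibration is good to about 2 mm. A picture is of the moment at which its call begins. calibration takes no time and is no camera call.
- arm.finish_job(): hands the job in; it is judged then, once.
The state is a dict: "clock": time; "q": joint angles; "qvel": joint speeds; "tau": joint torques, N m; "position": TCP position; "ee_rot": TCP orientation; "contact_force": force on the tool from outside, world axes, zero at the start; "torque": the same for the moment, N m; "grip_width": finger opening in m; "grasp_force": force on a finger pad.
Only numpy, scipy, OpenCV 4.12 (cv2) and the standard library are available. Lean on these libraries where they do the work, as an engineer would, in place of code of your own. Each camera call takes 0.05 s, during which the arm holds its last target. There are 200 camera calls.

### The job

Take the two steel bars off the ribs standing in the blue-railed jig and stack them squarely, edges flush, on the third bar that lies on the plan, letting go of the pile. Then lift the dark rib out of the jig and present it to the inspection camera: its middle on the lens's line of sight 150 mm in front of the lens, its flat face square to the lens, its long straight edge uppermost and level. Finish while still holding it there in the air, with the pale ribs still standing undisturbed in the jig and the third bar, the glue, tape, tin, screwdriver and jar left where they were.

Things in the scene. Friction and masses are not known exactly. Their poses are not given: they have to be found in the camera images.
- dark_rib: Dark brown wing rib, the one to present: a plate 8 mm thick (x, the normal of its flat faces), 190 mm long (y) and 58 mm high (z), 50 g. Stands on edge in one of three slots, the long straight edge on top (z = 58 mm), the curved edge and two tabs (14 mm wide, at y = -60 and +60 mm) below. Origin: midway between the undersides of the tabs. A solid web 46 mm long about y = 0, from z = 20 to 58 mm, is the place to grip, across the thickness; the rest is an open frame.
- rib_mid (a point): The middle of the dark rib: at its x = 0, y = 0, z = 35 mm; 23 mm below its straight edge. Axes as the rib.
- pale_rib_1: Pale wing rib, same shape and axes as the dark one, in another slot of the jig; it stays there.
- pale_rib_2: Second pale wing rib, as pale_rib_1.
- jig: Fixed plywood board 210 (x) x 160 (y) x 12 mm with two blue rails along x at y = -60 and +60 mm (18 mm wide, tops at z = 42 mm). Each rail has slots 10 mm wide at x = -60, 0, +60 mm, open at the top, cut down to the board (z = 12 mm); a rib stands across both rails in each of the three slots, its top at z = 70 mm. Slots loose: a rib may lean up to 4 degrees. Origin: centre of the underside.
- bar_1: Steel bar 150 (x) x 36 (y) x 14 mm (z), 0.5 kg, all three bars alike. Origin: centre of its underside. At the start it lies flat across the tops of all three ribs (underside at z = 70 mm), long side along the jig's x, centred near the jig's y = +45 mm.
- bar_2: Steel bar 150 (x) x 36 (y) x 14 mm (z), 0.5 kg, all three bars alike. Origin: centre of its underside. Starts as bar_1, near the jig's y = -45 mm.
- bar_base: Steel bar 150 (x) x 36 (y) x 14 mm (z), 0.5 kg, all three bars alike. Origin: centre of its underside. Lies flat on the table on the paper plan; the foot of the pile, stays where it is.
- lens (a point): Centre of the front glass of the white inspection camera's black lens barrel (38 mm across, orange ring). The camera rides on a fixed post, at a height that differs from run to run (glass about 190 to 250 mm above the table). Axes: -x is the line of sight, which points towards the robot's side and 20 degrees (0.35 rad) below level; y is level; z points up, leaning forward. The camera's body, steel foot and 300 mm post stand behind the glass, within 130 mm of it.
- view_point (a point): The point 150 mm in front of the lens on its line of sight, empty air, where the middle of the rib belongs. Axes as lens: a rib shown properly has its own x and y axes parallel (either way round) to these, its z axis pointing up along this z (so the rib's top edge leans away from the camera, 20 degrees from upright).
- glue: White glue bottle with red nozzle, 56 mm across, 145 mm high; bystander. Origin: centre of the underside.
- tape: Roll of masking tape lying flat, 90 mm across, 24 mm high; bystander. Origin: centre of the underside.
- tin: Metal tin with lid, 94 x 124 x 53 mm; bystander. Origin: centre of the underside.
- screwdriver: Yellow-handled screwdriver lying on the table along its x; bystander. Origin: underside of its middle.
- paint_jar: Small paint jar with red cap, 52 mm across, 65 mm high; bystander. Origin: centre of the underside.
Things that resemble listed ones, but are neither listed nor needed, are in the scene too. What is shaped like the bar_1 but green or purple is not meant. What is shaped like the bar_2 but yellow is not meant.

How it is judged:
On the way, in this order (a step that is already met when the one before it is completed fails the run):
1. both bars lie squarely piled on the third bar, let go (horizontal distance between each of bar_1, bar_2 and bar_base below 0.008 m and angle between the x axis of each of bar_1, bar_2 and the x axis of bar_base, either way round below 0.1 rad and angle between each of bar_1, bar_2's own z axis and vertical below 0.06 rad and linear speed of each of bar_1, bar_2 below 0.02 m/s and contact force between the fingers and bar_1 below 0.1 N and contact force between the fingers and bar_2 below 0.1 N and height (world z) of bar_base below 0.004 m and ((z of bar_1 in the frame of bar_base between 0.011 and 0.017 m and z of bar_2 in the frame of bar_base between 0.025 and 0.031 m) or (z of bar_2 in the frame of bar_base between 0.011 and 0.017 m and z of bar_1 in the frame of bar_base between 0.025 and 0.031 m))), for 0.2 s.
2. the dark rib is lifted clear of the jig (height (world z) of dark_rib above 0.06 m and contact force between the fingers and dark_rib above 1 N), for 0.1 s.
At the end, for the whole second after the job is handed in: The two bars lie one on the other on the third (centres within 8 mm, sides within 0.1 rad), at rest, let go. The gripper alone holds the dark rib still, its middle within 18 mm of the view point, x and y axes within 0.13 rad, straight edge up; pale ribs within 25 mm of their start (all of step 1 and distance between rib_mid and view_point below 0.018 m and angle between the x axis of dark_rib and the x axis of view_point, either way round below 0.13 rad and angle between the y axis of dark_rib and the y axis of view_point, either way round below 0.13 rad and angle between dark_rib's own z axis and vertical below 0.6 rad and linear speed of dark_rib below 0.02 m/s and angular speed of dark_rib below 0.15 rad/s and height (world z) of dark_rib above 0.08 m and contact force between the fingers and dark_rib above 1 N and contact force between dark_rib and jig below 0.1 N and contact force between dark_rib and pale_rib_1 below 0.1 N and contact force between dark_rib and pale_rib_2 below 0.1 N and distance of each of pale_rib_1, pale_rib_2 from where it was at the start of the episode below 0.025 m); the arm keeps its last pose, push and grip.
It fails at once if a pale rib is displaced by more than 30 mm (distance of any of pale_rib_1, pale_rib_2 from where it was at the start of the episode above 0.03 m).
It fails at once if the bottom bar is shifted by more than 25 mm (distance of bar_base from where it was at the start of the episode above 0.025 m).
It fails at once if the glue, tape, tin, screwdriver or jar is displaced by more than 30 mm (distance of any of glue, tape, tin, screwdriver, paint_jar from where it was at the start of the episode above 0.03 m).
It also fails if it takes over 72 s, if anything falls off the work surface, if the arm or the gripper's body presses on something with over 40 N, if the wrist force passes 120 N, or if a joint passes its speed limit or range.

## Working session

There is one attempt and no reset: what is moved stays moved. The work goes in short steps, Python scripts to look and compute and a tool call to move; the robot and the scene stay as the last step left them, time stands still between calls to the robot, and variables do not carry over. Pictures are saved under pics/ and viewed, at most 10 in all, crops included, and the job is handed in when it is done.

Besides the shell and the picture viewer there is one more tool, called after ">>>" as name(argument=value, ...), one argument or row to a line, values as JSON. arm_command: Moves the arm, as the interface text tells. Its arguments: {"type":"object","properties":{"steps":{"type":"array","items":{"type":"array","items":{"type":"number"}}},"newtons":{"type":"number"}},"required":["steps"]}

```bash
mkdir -p pics
cat > h.py <<'E'
import numpy as np, cv2
from bench import arm
from scipy.spatial.transform import Rotation as R
def cal(n):
    c=arm.calibration(n); a=np.array(c["attitude"],float)
    M=R.from_rotvec(a).as_matrix() if a.size==3 else a
    return c,M
def cloud(n,d):
    c,M=cal(n); v,u=np.mgrid[:480,:640]
    p=np.stack([(u-c["cx"])/c["fx"]*d,-(v-c["cy"])/c["fy"]*d,-d],-1)
    return p@M.T+np.array(c["xyz"])
def shot(n,f):
    im,d=arm.capture(n); cv2.imwrite(f"pics/{f}.png",im[...,::-1]); np.save(f"pics/{f}.npy",d); return im,d,cloud(n,d)
E
python3 - <<'E'
from h import *
for n in("scene","top"):
    print(arm.calibration(n)); shot(n,n+"0")
print(arm.get_state())
E
```

```text
{'fx': 456.7455087982305, 'fy': 456.7455087982305, 'cx': 322.45410929705554, 'cy': 244.69287059585554, 'xyz': array([1.36808544, 0.03481305, 0.84670747]), 'attitude': array([0.68098619, 0.70639108, 1.43989407])}
{'fx': 621.8072749564957, 'fy': 621.8072749564957, 'cx': 323.011988414098, 'cy': 251.3486128851044, 'xyz': array([0.27654882, 0.03941843, 1.74462837]), 'attitude': array([ 0.10990103, -0.13001335, -1.56421662])}
{'clock': 0.1, 'q': array([-1.20377712e+00,  1.16448548e-01,  1.44218362e+00,  8.34431012e-06,
        1.58402427e+00, -3.77867412e-02]), 'qvel': array([-0.00023135, -0.00019403, -0.00373837, -0.00055071,  0.00024691,
        0.00069881]), 'tau': array([ 1.88474383e-03, -7.22890306e+01, -6.23869371e+01,  7.82213034e-02,
        2.26877164e-02, -7.03432465e-05]), 'position': array([ 0.26576963, -0.62024916,  0.19498114]), 'ee_rot': array([-3.07643193e+00, -6.31323916e-01,  2.60813707e-04]), 'contact_force': array([ 0.4458704 ,  0.58685333, -0.77930873]), 'torque': array([ 0.01457632,  0.00240675, -0.00745814]), 'grasp_force': 0.0, 'grip_width': 0.09307337776598693}
```

View pics/scene0.png

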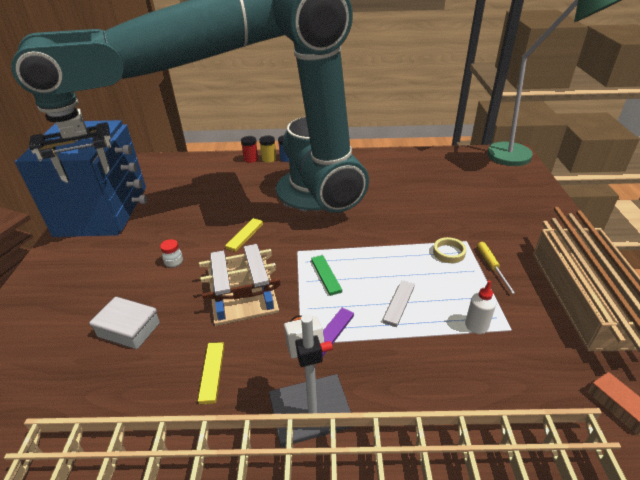

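View pics/top0.png

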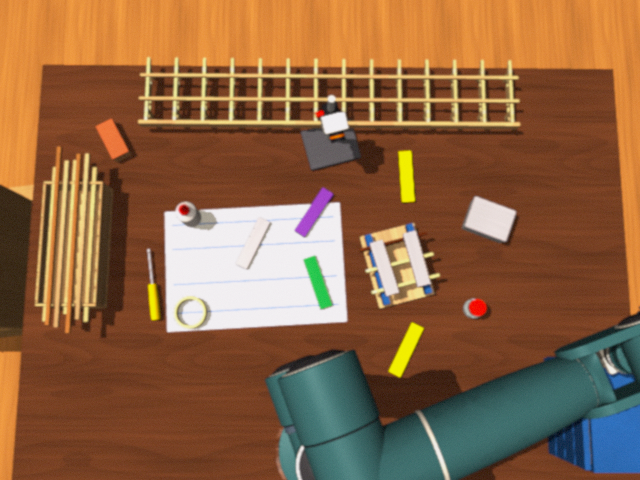

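The scene view shows the grey bars on the jig at about (220,272) and (257,265), and bar_base on the paper at (400,303). In the top view these are (383,267), (417,258) and (253,243). The green, purple and yellow bars are decoys. The lens camera is at about (335,125) in the top view. Next I'll enlarge the jig, the base bar and the camera, and measure.

Run:
```python
from h import *
t=cv2.imread("pics/top0.png"); s=cv2.imread("pics/scene0.png")
def crop(i,x,y,w,h): return cv2.resize(i[y:y+h,x:x+w],(400,300),interpolation=cv2.INTER_CUBIC)
cv2.imwrite("pics/c1.png",np.vstack([np.hstack([crop(t,345,210,120,90+15)[:300],crop(s,190,230,112,84)]),np.hstack([crop(t,285,85,96,72),crop(s,260,290,112,84)])]))
P=cloud("top",np.load("pics/top0.npy")); Z=P[...,2]
hsv=cv2.cvtColor(t,cv2.COLOR_BGR2HSV)
def rect(m,name):
    n,l,st,c=cv2.connectedComponentsWithStats(m.astype(np.uint8))
    for i in range(1,n):
        if st[i,4]<80: continue
        q=P[l==i]; r=cv2.minAreaRect((q[:,:2]*1000).astype(np.float32))
        print(name,c[i].round(0),st[i,4],"c",np.round(r[0],1),"size",np.round(r[1],1),"ang",round(r[2],1),"z",np.percentile(q[:,2],[5,50,95]).round(4),"mean",q.mean(0).round(4))
v,u=np.mgrid[:480,:640]
box=lambda a,b,c,d:(u>a)&(u<b)&(v>c)&(v<d)
print("paper z",np.median(Z[290:320,230:300]),"table",np.median(Z[340:370,150:250]))
rect(box(355,445,215,315)&(Z>.077)&(Z<.1),"bars")
rect(box(225,280,205,280)&(Z>.008)&(Z<.03),"base")
rect(box(355,445,215,315)&(Z>.055)&(Z<.0765),"ribs")
rect(box(355,445,215,315)&(hsv[...,0]>100)&(hsv[...,0]<125)&(hsv[...,1]>120)&(Z>.03),"rail")
rect(box(300,370,85,140)&(Z>.15),"cam")
```

```text
paper z 0.001401304050773211 table 0.0004326733063222399
bars [416. 258.] 741 c [ 515.2 -234.5] size [150.8  39.4] ang 13.8 z [0.0787 0.0847 0.0912] mean [ 0.514  -0.2342  0.0848]
bars [384. 268.] 738 c [ 489.2 -146.7] size [150.3  39.2] ang 15.6 z [0.079  0.085  0.0919] mean [ 0.489  -0.1465  0.0852]
base [253. 243.] 677 c [570.2 215.8] size [ 44.4 154.6] ang 65.8 z [0.0091 0.0148 0.0213] mean [0.5671 0.2152 0.0149]
cam [333. 120.] 879 c [587.4  -1.6] size [621.4  84.2] ang 0.2 z [0.2169 0.2391 0.2966] mean [ 0.8427 -0.0036  0.2484]
```

View pics/c1.png

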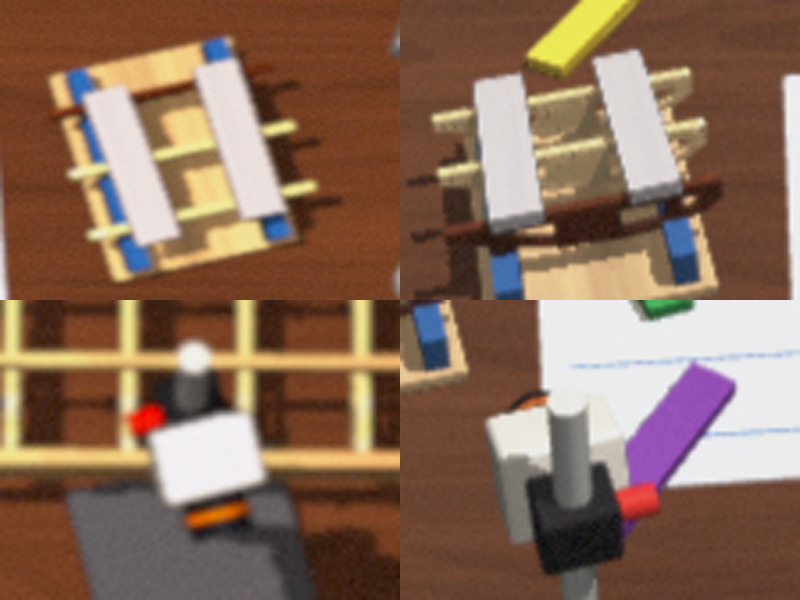

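The enlarged crop confirms that the dark rib is in the jig's +x-most slot (away from the robot). Both bars on the ribs are grey steel, matching base bar (253,243). The orange lens ring is at top px (337,137). Now I'll average frames for precision.

```bash
cat >> h.py <<'E'
def avg(n,k,f=None):
    I=[];D=[]
    for _ in range(k):
        i,d=arm.capture(n); I.append(i.astype(float)); D.append(np.where(d>0,d,np.nan))
    im=np.mean(I,0).astype(np.uint8); d=np.nanmedian(D,0)
    if f: np.savez(f"pics/{f}.npz",im=im,d=d)
    return im,d,cloud(n,d)
def onplane(n,uv,z):
    c,M=cal(n); uv=np.asarray(uv,float)
    r=np.stack([(uv[...,0]-c["cx"])/c["fx"],-(uv[...,1]-c["cy"])/c["fy"],-np.ones(uv.shape[:-1])],-1)@M.T
    o=np.array(c["xyz"]); return o+r*((z-o[2])/r[...,2])[...,None]
def fitbar(n,m,z):
    cs=cv2.findContours(cv2.resize(m.astype(np.uint8)*255,None,fx=4,fy=4,interpolation=cv2.INTER_LINEAR)//128,cv2.RETR_EXTERNAL,cv2.CHAIN_APPROX_NONE)[0]
    k=max(cs,key=cv2.contourArea)[:,0]/4.-.375
    q=onplane(n,k,z)[:,:2]*1000
    return cv2.minAreaRect(q.astype(np.float32))
E
python3 - <<'E'
from h import *
im,d,P=avg("top",10,"topA"); im2,d2,P2=avg("scene",6,"scA")
v,u=np.mgrid[:480,:640]
box=lambda a,b,c,d:(u>a)&(u<b)&(v>c)&(v<d)
for n,I,Q,bs in(("top",im,P,[(355,400,230,305),(395,445,220,300),(225,280,205,280)]),("scene",im2,P2,[(205,237,240,305),(240,277,235,297),(375,425,270,335)])):
    h=cv2.cvtColor(I,cv2.COLOR_RGB2HSV); print(n)
    for b,z0 in zip(bs,(.084,.084,.014)):
        m=box(*b)&(abs(Q[...,2]-z0)<.006)&(h[...,1]<60)
        if z0<.05: m&=(h[...,2]<225)
        k=m.astype(np.uint8); m=cv2.morphologyEx(k,cv2.MORPH_CLOSE,np.ones((3,3)))
        r=fitbar(n,m,z0); print(np.round(r[0],1),np.round(r[1],1),round(r[2],1),m.sum(), Q[m>0].mean(0).round(4))
h=cv2.cvtColor(im,cv2.COLOR_RGB2HSV)
o=box(315,360,120,150)&(h[...,0]<18)&(h[...,1]>170)&(h[...,2]>120)&(P[...,2]>.15)
print("orange");print(np.c_[u[o],v[o],(P[o]*1000).round(0)])
w=box(310,360,105,140)&(h[...,1]<40)&(h[...,2]>170)&(P[...,2]>.18)
q=P[w]; print("white",len(q),q.mean(0)); 
A=np.c_[q[:,:2],np.ones(len(q))]; s=np.linalg.lstsq(A,q[:,2],rcond=None)[0]
keep=abs(A@s-q[:,2])<.006; s=np.linalg.lstsq(A[keep],q[keep,2],rcond=None)[0]; print("plane",s,keep.sum(),"yawdir",np.degrees(np.arctan2(-s[1],-s[0])),"tilt",np.degrees(np.arctan(np.hypot(*s[:2]))))
r=cv2.minAreaRect((q[keep][:,:2]*1000).astype(np.float32)); print(r)
d=box(315,360,125,155)&(h[...,2]<70)&(P[...,2]>.15); print("dark");print(np.c_[u[d],v[d],(P[d]*1000).round(0)][:40])
j=cv2.resize(im[95:155,295:375],(800,600),interpolation=cv2.INTER_CUBIC); cv2.imwrite("pics/cam.png",j[...,::-1])
E
```

```text
top
[ 489.3 -146.7] [152.   38.9] 16.9 750 [ 0.4888 -0.1466  0.0847]
[ 514.7 -234.3] [152.2  39.2] 14.3 774 [ 0.5117 -0.2328  0.0848]
[560.7 201.3] [  9.8 150.4] 65.2 90 [0.5591 0.2019 0.0138]
scene
[ 516.9 -232.7] [157.8  37.8] 14.4 593 [ 0.5193 -0.2322  0.0829]
[ 491.9 -145.3] [158.2  38.2] 16.7 571 [ 0.4941 -0.1445  0.083 ]
[569.  215.5] [ 38.6 156.5] 65.0 653 [0.5719 0.2142 0.013 ]
orange
[[338. 134. 813. -17. 227.]
 [339. 134. 812. -20. 228.]
 [340. 134. 813. -22. 225.]
 [341. 134. 813. -25. 226.]
 [342. 134. 813. -28. 226.]
 [343. 134. 815. -30. 221.]
 [334. 135. 811.  -7. 224.]
 [335. 135. 811. -10. 225.]
 [336. 135. 811. -12. 225.]
 [337. 135. 810. -15. 226.]
 [338. 135. 810. -17. 228.]
 [339. 135. 811. -20. 225.]
 [340. 135. 810. -22. 226.]
 [341. 135. 811. -25. 224.]
 [342. 135. 811. -28. 224.]
 [343. 135. 812. -30. 220.]
 [330. 136. 812.   3. 214.]
 [331. 136. 811.   0. 216.]
 [332. 136. 809.  -2. 221.]
 [333. 136. 809.  -5. 222.]
 [334. 136. 809.  -7. 222.]
 [335. 136. 808. -10. 226.]
 [336. 136. 807. -12. 226.]
 [337. 136. 808. -15. 225.]
 [338. 136. 808. -17. 226.]
 [33
[... 1344 characters left out ...]
 [331. 134. 815.   0. 220.]
 [332. 134. 814.  -2. 223.]
 [333. 134. 814.  -5. 222.]
 [334. 134. 813.  -7. 225.]
 [330. 135. 814.   3. 215.]
 [343. 137. 808. -30. 218.]
 [344. 137. 809. -33. 215.]
 [340. 138. 804. -23. 222.]
 [341. 138. 804. -25. 221.]
 [342. 138. 804. -28. 220.]
 [343. 138. 806. -30. 217.]
 [344. 138. 805. -33. 218.]
 [345. 138. 808. -36. 211.]
 [335. 139. 802. -10. 218.]
 [336. 139. 801. -12. 223.]
 [337. 139. 801. -15. 221.]
 [338. 139. 801. -17. 222.]
 [339. 139. 801. -20. 223.]
 [340. 139. 801. -23. 222.]
 [341. 139. 802. -25. 221.]
 [342. 139. 802. -28. 219.]
 [343. 139. 802. -30. 219.]
 [344. 139. 804. -33. 214.]
 [345. 139. 805. -36. 211.]
 [331. 140. 803.   0. 209.]]
```

View pics/cam.png

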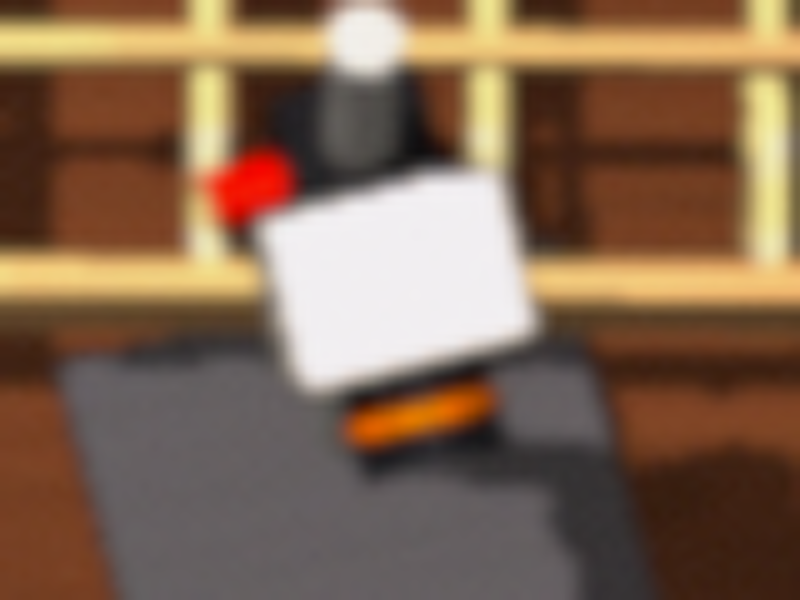

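The crop shows the white camera body, its front edge running (310,390)→(535,330), the orange ring at (420,410) and the barrel front at about (380,470), which gives a yaw of about 14°. Next I'll refine the base bar and lens, then compute the first move.

```bash
cat >> h.py <<'E'
def down(yaw):
    y=np.radians(yaw); return R.from_matrix(np.array([[np.cos(y),np.sin(y),0],[np.sin(y),-np.cos(y),0],[0,0,-1.]]))
def go(pos,rot):
    s=arm.get_state(); r=R.from_rotvec(s["ee_rot"])
    print("t",round(s["clock"],2),"pos",s["position"].round(4),"shift",np.round(r.inv().apply(np.array(pos)-s["position"])*1000,1),"turn",np.round(np.degrees((r.inv()*rot).as_rotvec()),1),"q",s["q"].round(2),"F",s["contact_force"].round(1),"w",round(s["grip_width"],4),round(s["grasp_force"],1))
E
python3 - <<'E'
from h import *
from scipy.optimize import least_squares
a=np.load("pics/topA.npz"); im=a["im"]; P=cloud("top",a["d"])
h=cv2.cvtColor(im,cv2.COLOR_RGB2HSV)
v,u=np.mgrid[:480,:640]
box=lambda a,b,c,d:(u>a)&(u<b)&(v>c)&(v<d)
print(h[243,253],h[230,225],h[260,225],im[243,253])
m=box(225,280,205,280)&(P[...,2]>.0085)&(P[...,2]<.025)
m=cv2.morphologyEx(cv2.morphologyEx(m.astype(np.uint8),2,np.ones((3,3))),3,np.ones((3,3)))
r=fitbar("top",m,.014); print("base top",np.round(r[0],1),np.round(r[1],1),round(r[2],1),m.sum())
for y0 in(13,14.3,16):
    y=np.radians(y0); t=np.radians(20)
    X=np.array([np.cos(t)*np.cos(y),np.cos(t)*np.sin(y),np.sin(t)]); Y=np.array([-np.sin(y),np.cos(y),0]); Z=np.cross(X,Y)
    b=box(326,350,130,146)&(P[...,2]>.2)&(P[...,0]<.822)&((h[...,2]<90)|(h[...,0]<18)&(h[...,1]>150))
    q=P[b]; c=np.c_[q@Y,q@Z]
    f=least_squares(lambda p:np.hypot(c[:,0]-p[0],c[:,1]-p[1])-.0193,[c[:,0].mean(),c[:,1].mean()-.019],loss="soft_l1",f_scale=.002)
    g=np.hypot(*(c-f.x).T); ok=abs(g-.0193)<.003
    ax=(q@X)[ok]; lx=np.percentile(ax,[0,2,5])
    L=X*lx[1]+Y*f.x[0]+Z*f.x[1]
    w=box(310,360,105,140)&(h[...,1]<40)&(h[...,2]>170)&(P[...,2]>.18)
    bw=P[w]@Y
    print(y0,len(q),ok.sum(),f.cost,"front",lx,"lens",L.round(4),"view",(L-.15*X).round(4),"bodymidY",np.percentile(bw,[2,98]).mean(),f.x[0])
go([.4893,-.1467,.16],down(16.5))
E
```

```text
[  8  12 241] [160   3 241] [160   3 241] [241 233 230]
base top [566.9 215.1] [ 39.2 151.8] 64.8 692
13 137 135 8.849477989237118e-05 front [0.79933864 0.80013396 0.80082775] lens [ 0.8026 -0.0188  0.2024] view [ 0.6653 -0.0505  0.1511] bodymidY -0.19605402418571588 -0.198898858866182
14.3 137 135 8.795216566811248e-05 front [0.79508251 0.79576289 0.79653068] lens [ 0.8027 -0.019   0.2025] view [ 0.6661 -0.0539  0.1512] bodymidY -0.2145700284457885 -0.21672846416163363
16 137 135 8.833052790777742e-05 front [0.78890364 0.78940398 0.79011741] lens [ 0.8028 -0.0193  0.2025] view [ 0.6673 -0.0582  0.1512] bodymidY -0.2385846335973273 -0.23987673594842457
t 0.9 pos [ 0.2658 -0.6205  0.1957] shift [ 392.  -347.5   35.7] turn [ 0.  -0.   6.7] q [-1.2   0.12  1.44  0.    1.58 -0.04] F [0.5 0.1 0.8] w 0.093 0.0
```

>>> arm_command(
  steps=[
    [40, -35, 0, 0, 0, 1, 60],
    [80, -70, 0, 0, 0, 2, 60],
    [117, -104, 0, 0, 0, 3, 60],
    [154, -137, 0, 0, 0, 4, 60],
    [191, -170, 0, 0, 0, 5, 60],
    [228, -203, 0, 0, 0, 6, 60],
    [265, -236, 0, 0, 0, 6.7, 60],
    [302, -268, 0, 0, 0, 6.7, 60],
  ],
)

```text
clock: 1.7
position: [0.4366, -0.2567, 0.196]
ee_rot: [3.109, 0.449, 0.001]
contact_force: [0.2, -0.6, 0.1]
grip_width: 0.0602
grasp_force: 0.0
```

```bash
python3 -c "
from h import *
go([.4893,-.1467,.15],down(16.5))"
```

```text
t 1.7 pos [ 0.4366 -0.2567  0.196 ] shift [ 81.7 -90.6  45.9] turn [ 0.  -0.  -0.1] q [-0.58 -0.26  1.8   0.    1.6   0.7 ] F [ 0.2 -0.6  0.1] w 0.0602 0.0
```

>>> arm_command(
  steps=[
    [28, -30, 10, 0, 0, 0, 60],
    [55, -60, 20, 0, 0, 0, 60],
    [80, -89.5, 40, 0, 0, 0, 60],
    [80, -89.5, 60, 0, 0, 0, 60],
    [80, -89.5, 60, 0, 0, 0, 60],
    [80, -89.5, 60, 0, 0, 0, 60],
    [80, -89.5, 60, 0, 0, 0, 60],
    [80, -89.5, 60, 0, 0, 0, 60],
  ],
)

```text
clock: 2.5
position: [0.4877, -0.1508, 0.1368]
ee_rot: [3.109, 0.449, 0.002]
contact_force: [0.0, -0.0, 0.6]
grip_width: 0.0599
grasp_force: 0.0
```

Run:
```python
from h import *
im,d,P=shot("scene","s1"); cv2.imwrite("pics/s1c.png",cv2.resize(im[190:320,150:323],(800,600),interpolation=cv2.INTER_CUBIC)[...,::-1])
go([.4893,-.1467,.088],down(16.5))
```

```text
t 2.55 pos [ 0.4877 -0.1507  0.1366] shift [ 2.6 -3.4 48.6] turn [ 0.  -0.1 -0.1] q [-0.35 -0.23  1.87  0.    1.5   0.93] F [-0.  -0.7 -0.7] w 0.06 0.0
```

View pics/s1c.png

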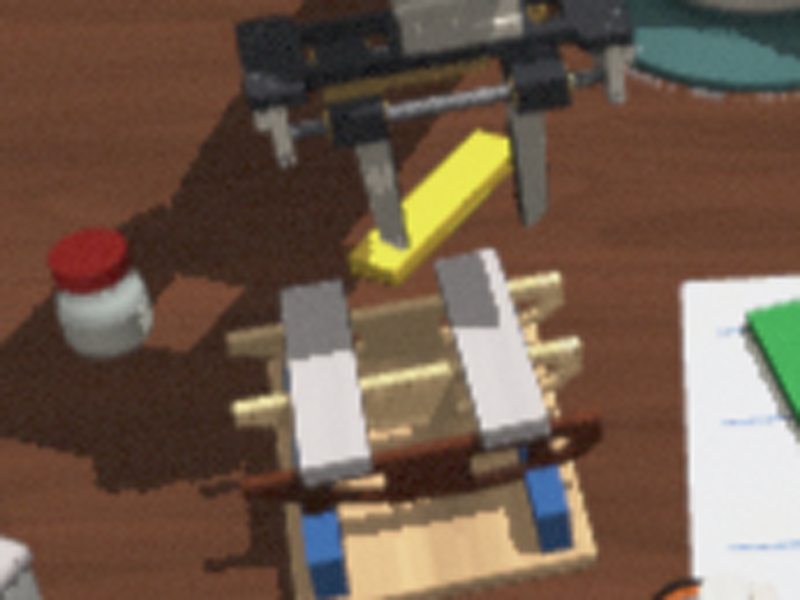

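The crop shows the open fingers (395,240) and (530,215) straddling the bar at (490,345), yaw aligned. I'll descend and grip.

>>> arm_command(
  steps=[
    [2.5, -3.5, 20, 0, 0, 0, 60],
    [2.5, -3.5, 40, 0, 0, 0, 60],
    [2.5, -3.5, 49, 0, 0, 0, 60],
    [2.5, -3.5, 49, 0, 0, 0, 25],
    [2.5, -3.5, 49, 0, 0, 0, 25],
    [2.5, -3.5, 49, 0, 0, 0, 25],
    [2.5, -3.5, 49, 0, 0, 0, 25],
    [2.5, -3.5, 49, 0, 0, 0, 25],
  ],
  newtons=40,
)

```text
clock: 3.35
position: [0.4891, -0.1461, 0.0872]
ee_rot: [3.109, 0.451, 0.001]
contact_force: [0.3, 0.3, -0.4]
grip_width: 0.027
grasp_force: 0.0
```

```bash
python3 -c "
from h import *
go([.4893,-.1467,.17],down(16.5))"
```

```text
t 3.35 pos [ 0.4891 -0.1461  0.0872] shift [  0.    0.7 -82.8] turn [ 0. -0. -0.] q [-0.34 -0.2   1.92 -0.    1.42  0.94] F [ 0.3  0.3 -0.4] w 0.027 0.0
```

Run:
```python
from h import *
im,d,P=shot("scene","s2"); cv2.imwrite("pics/s2c.png",cv2.resize(im[190:320,150:323],(800,600),interpolation=cv2.INTER_CUBIC)[...,::-1])
s=arm.get_state(); print(s["grip_width"],s["grasp_force"])
```

```text
0.025975558962813526 0.0
```

View pics/s2c.png

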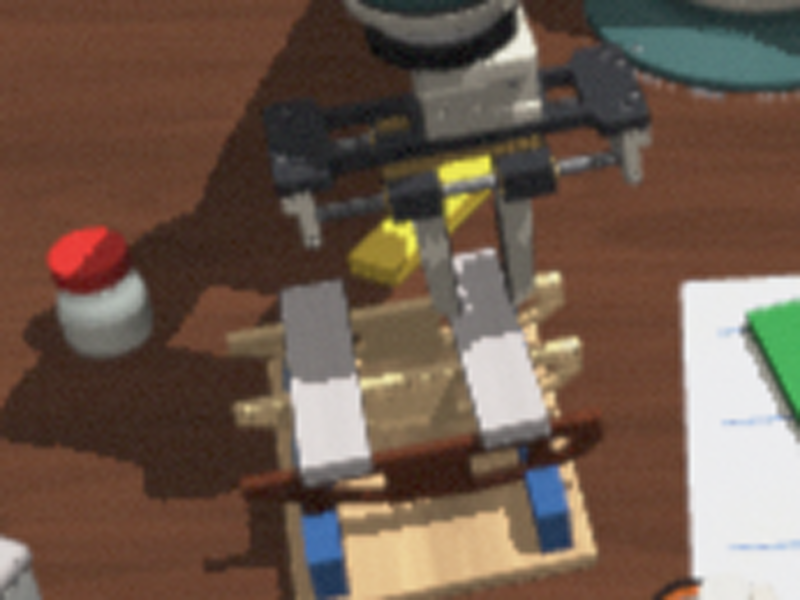

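The crop shows the fingers at (445,310) and (520,300) closed to 26 mm without touching the bar, so the tips are higher than assumed. I'll check finger 3D positions from the depth.

Run:
```python
from h import *
P=cloud("scene",np.load("pics/s2.npy"))
f=lambda x,y:(int(150+x*173/800),int(190+y*130/600))
for c in[(445,310),(443,300),(440,280),(435,250),(520,300),(518,285),(515,250),(470,270),(475,300),(490,345),(500,400),(520,430),(320,300),(335,450)]:
    u,v=f(*c); print(c,(u,v),P[v-1:v+2,u-1:u+2].reshape(-1,3)[4].round(3),np.median(P[v-1:v+2,u-1:u+2].reshape(-1,3),0).round(3))
a=np.load("pics/scA.npz"); P0=cloud("scene",a["d"])
m=(np.abs(P0[...,2]-.084)<.008); m[:,:240]=0;m[:,280:]=0;m[:235]=0;m[300:]=0
q=P0[m]; print(len(q),q.mean(0),np.percentile(q,[1,99],0))
im1=cv2.imread("pics/top0.png")
im,d,P=shot("top","t2"); cv2.imwrite("pics/t2c.png",cv2.resize(im[200:320,340:500],(800,600),interpolation=cv2.INTER_CUBIC)[...,::-1])
```

```text
(445, 310) (246, 257) [ 0.503 -0.164  0.113] [ 0.504 -0.164  0.113]
(443, 300) (245, 255) [ 0.506 -0.165  0.122] [ 0.505 -0.165  0.122]
(440, 280) (245, 250) [ 0.502 -0.164  0.135] [ 0.504 -0.164  0.137]
(435, 250) (244, 244) [ 0.504 -0.163  0.155] [ 0.505 -0.163  0.156]
(520, 300) (262, 255) [ 0.493 -0.125  0.11 ] [ 0.492 -0.128  0.11 ]
(518, 285) (262, 251) [ 0.492 -0.124  0.123] [ 0.492 -0.124  0.123]
(515, 250) (261, 244) [ 0.49  -0.125  0.143] [ 0.494 -0.124  0.146]
(470, 270) (251, 248) [ 0.43  -0.163  0.082] [ 0.43  -0.163  0.083]
(475, 300) (252, 255) [ 0.457 -0.158  0.081] [ 0.459 -0.158  0.084]
(490, 345) (255, 264) [ 0.496 -0.146  0.083] [ 0.496 -0.146  0.083]
(500, 400) (258, 276) [ 0.54  -0.134  0.082] [ 0.54  -0.134  0.083]
(520, 430) (262, 283) [ 0.556 -0.123  0.074] [ 0.559 -0.123  0.076]
(320, 300) (219, 255) [ 0.457 -0.244  0.083] [ 0.457 -0.244  0.083]
(335, 450) (222, 287) [ 0.581 -0.215  0.087] [ 0.577 -0.216  0.083]
582 [ 0.49500724 -0.1443872   0.08284427] [[ 0.41785555 -0.17923936  0.0772785 ]
 [ 0.56312468 -0.11096079  0.08449491]]
```

View pics/t2c.png

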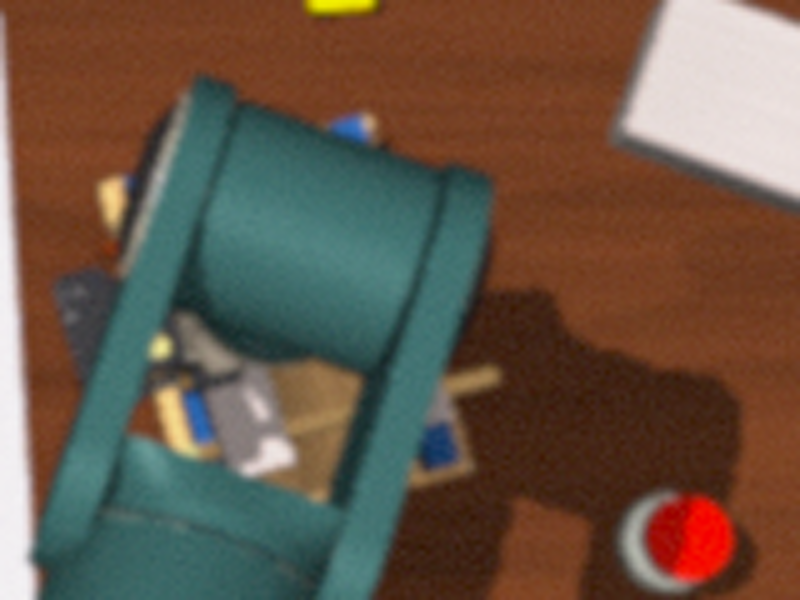

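The top view is mostly blocked by the arm. The scene depth puts the fingertips at z≈0.108 rather than the expected 0.073. I'll check the same offset in the earlier pictures.

Run:
```python
from h import *
# finger points: column between, near jaw; list lowest z of finger-like points near TCP axis
for f,tcp in(("scene0",(.2658,-.6205,.1957)),("s1",(.4877,-.1507,.1366)),("s2",(.4891,-.1461,.0872))):
    P=cloud("scene",np.load(f"pics/{f}.npy")); im=cv2.imread(f"pics/{f}.png")
    q=P-np.array(tcp); r=np.hypot(q[...,0],q[...,1])
    for zl in range(-40,70,6):
        m=(r<.07)&(q[...,2]>zl/1000)&(q[...,2]<=(zl+6)/1000)
        p=q[m]
        print(f,zl,m.sum(),(p.min(0)*1000).round(0) if m.any() else"",(np.median(p,0)*1000).round(0) if m.any() else "",(p.max(0)*1000).round(0) if m.any() else "")
```

```text
scene0 -40 77 [-60. -67. -40.] [-17. -10. -37.] [-12.  33. -34.]
scene0 -34 74 [-61. -68. -34.] [-16.  -4. -31.] [-10.  34. -28.]
scene0 -28 86 [-62. -67. -28.] [-17.  -7. -25.] [-12.  34. -22.]
scene0 -22 78 [-59. -68. -22.] [-17.  -3. -19.] [-10.  34. -16.]
scene0 -16 80 [-64. -68. -16.] [-17.  -9. -13.] [-12.  35. -10.]
scene0 -10 80 [-60. -66. -10.] [-17.  -2.  -8.] [-9. 33. -4.]
scene0 -4 81 [-61. -64.  -4.] [-16. -12.  -1.] [-11.  33.   2.]
scene0 2 70 [-39. -62.   2.] [-17.  -3.   5.] [-12.  32.   8.]
scene0 8 70 [-40. -62.   8.] [-17. -15.  11.] [-9. 33. 14.]
scene0 14 66 [-33. -62.  14.] [-17.  -5.  17.] [-11.  34.  20.]
scene0 20 94 [-37. -62.  20.] [-16. -18.  23.] [29. 55. 26.]
scene0 26 95 [-36. -61.  26.] [-16. -15.  30.] [32. 60. 32.]
scene0 32 99 [-38. -61.  32.] [-16. -10.  35.] [35. 61. 38.]
scene0 38 107 [-39. -65.  38.] [-16.  -9.  41.] [31. 61. 44.]
scene0 44 112 [-61. -62.  44.] [-16.  -2.  47.] [32. 59. 50.]
scene0 50 120 [-67. -61.  50.] [-16.   3.  53.] [34. 62. 56.]
scene0 56 138 [-69. -61.  56.] [-17. -11.  60.] [34. 60. 62.]
scene0 62 235 [-69. -66.  62.] 
[... 945 characters left out ...]
.]
s2 -16 17 [-44. -65. -16.] [ 16. -23. -16.] [ 60.  41. -11.]
s2 -10 241 [-68. -25.  -9.] [12.  3. -5.] [70. 35. -4.]
s2 -4 220 [-65. -26.  -4.] [ 8.  2. -3.] [66. 35.  1.]
s2 2 0   
s2 8 0   
s2 14 0   
s2 20 11 [ -8. -16.  22.] [ 6. 12. 25.] [14. 23. 26.]
s2 26 19 [ -5. -22.  26.] [ 11. -11.  29.] [17. 26. 32.]
s2 32 24 [ -0. -25.  32.] [ 6. 16. 35.] [19. 29. 37.]
s2 38 23 [  0. -23.  38.] [ 5. 15. 41.] [19. 30. 44.]
s2 44 27 [ -9. -25.  44.] [ 10. -10.  47.] [19. 31. 50.]
s2 50 24 [ -2. -24.  50.] [ 6. 16. 53.] [19. 28. 56.]
s2 56 26 [ -2. -23.  56.] [ 6. 15. 59.] [21. 29. 62.]
s2 62 24 [ -9. -25.  62.] [ 11. -12.  65.] [19. 30. 67.]
s2 68 32 [ -7. -24.  68.] [ 6. 16. 70.] [20. 30. 74.]
```

The tips are consistently about 21 mm above the reported TCP instead of 14 mm below it, so there's a constant offset of about 35 mm along the tool. xy is fine. I'll correct for that by reopening, descending 34 mm more and gripping.

>>> arm_command(
  steps=[
    [0, 0, 0, 0, 0, 0, 60],
    [0, 0, 0, 0, 0, 0, 60],
    [0, 0, 0, 0, 0, 0, 60],
    [0, 0, 17, 0, 0, 0, 60],
    [0, 0, 34, 0, 0, 0, 60],
    [0, 0, 34, 0, 0, 0, 30],
    [0, 0, 34, 0, 0, 0, 30],
    [0, 0, 34, 0, 0, 0, 30],
  ],
  newtons=40,
)

```text
clock: 4.25
position: [0.4893, -0.1461, 0.0537]
ee_rot: [3.109, 0.451, 0.002]
contact_force: [0.8, 0.2, -0.8]
grip_width: 0.0405
grasp_force: 0.0
```

>>> arm_command(
  steps=[
    [0, 0, 0, 0, 0, 0, 30],
    [0, 0, 0, 0, 0, 0, 30],
    [0, 0, 0, 0, 0, 0, 30],
    [0, 0, -2, 0, 0, 0, 30],
    [0, 0, -8, 0, 0, 0, 30],
    [0, 0, -20, 0, 0, 0, 30],
    [0, 0, -40, 0, 0, 0, 30],
    [0, 0, -60, 0, 0, 0, 30],
  ],
)

```text
clock: 5.05
position: [0.4888, -0.1459, 0.1139]
ee_rot: [-3.109, -0.451, 0.0]
contact_force: [0.3, -0.6, -4.6]
grip_width: 0.035
grasp_force: 40.0
```

Run:
```python
from h import *
print(arm.get_state()["grip_width"],arm.get_state()["grasp_force"])
P=avg("scene",3,"s3")[2]; print("bar pts:")
tcp=arm.get_state()["position"]; q=P-tcp
m=(np.hypot(q[...,0],q[...,1])<.09)&(q[...,2]<.06)&(q[...,2]>-.0)
p=P[m]; print(len(p),tcp); print((np.percentile(q[m],[1,25,50,75,99],0)*1000).round(0))
go([.5669,.2151,.13],down(-25.2))
```

```text
0.035008878928504225 39.99396622180939
bar pts:
736 [ 0.48952755 -0.14618286  0.11405063]
[[-70. -28.  19.]
 [-13. -10.  30.]
 [ 13.   5.  31.]
 [ 43.  19.  33.]
 [ 74.  35.  58.]]
t 5.2 pos [ 0.4895 -0.1462  0.1141] shift [ 176.8 -324.4  -16.1] turn [ 0.  -0.1 41.7] q [-0.34 -0.22  1.89  0.    1.46  0.94] F [ 0.1 -0.  -5.8] w 0.0355 40.0
```

>>> arm_command(
  steps=[
    [10.5, -19.5, -4, 0, 0, 3, 30],
    [28, -52, -8, 0, 0, 8, 30],
    [49.5, -91, -8, 0, 0, 13, 30],
    [71, -130, -8, 0, 0, 18, 30],
    [92, -169, -8, 0, 0, 24, 30],
    [113, -208, -8, 0, 0, 30, 30],
    [134, -246.5, -8, 0, 0, 36, 30],
    [154, -282, -8, 0, 0, 41.7, 30],
  ],
)

```text
clock: 6.0
position: [0.5561, 0.1701, 0.1194]
ee_rot: [3.064, -0.691, -0.002]
contact_force: [1.4, -0.0, -3.8]
grip_width: 0.0352
grasp_force: 40.0
```

```bash
python3 -c "
from h import *
go([.5669,.2151,.04],down(-25.2))"
```

```text
t 6.0 pos [0.5561 0.1701 0.1194] shift [ -9.5 -45.3  79.3] turn [ 0.   0.1 -0.2] q [ 0.25 -0.06  1.74  0.    1.46  2.27] F [ 1.4 -0.  -3.8] w 0.0352 40.0
```

>>> arm_command(
  steps=[
    [-4, -20, 10, 0, 0, 0, 30],
    [-9, -40, 25, 0, 0, 0, 30],
    [-9.5, -45, 45, 0, 0, 0, 30],
    [-9.5, -45, 65, 0, 0, 0, 30],
    [-9.5, -45, 79, 0, 0, 0, 30],
    [-9.5, -45, 79, 0, 0, 0, 30],
    [-9.5, -45, 79, 0, 0, 0, 30],
    [-9.5, -45, 79, 0, 0, 0, 30],
  ],
)

```text
clock: 6.8
position: [0.5676, 0.2129, 0.0428]
ee_rot: [-3.065, 0.686, -0.002]
contact_force: [0.7, -0.3, -4.5]
grip_width: 0.0352
grasp_force: 40.0
```

Run:
```python
from h import *
im,d,P=avg("scene",6,"s4")
tcp=arm.get_state()["position"]
go([.5669,.2151,-.001],down(-25.2))
v,u=np.mgrid[:480,:640]
zt=tcp[2]+.0303
h=cv2.cvtColor(im,cv2.COLOR_RGB2HSV)
m=(np.hypot(P[...,0]-tcp[0],P[...,1]-tcp[1])<.1)&(abs(P[...,2]-zt)<.008)&(h[...,1]<70)
q=P[m]; r=cv2.minAreaRect((q[:,:2]*1000).astype(np.float32)); print("held",len(q),r,q.mean(0))
b=(np.hypot(P[...,0]-tcp[0],P[...,1]-tcp[1])<.12)&(abs(P[...,2]-.013)<.006)
q=P[b]; r=cv2.minAreaRect((q[:,:2]*1000).astype(np.float32)); print("base",len(q),r)
cv2.imwrite("pics/s4c.png",cv2.resize(im[220:360,330:510],(800,600),interpolation=cv2.INTER_CUBIC)[...,::-1])
```

```text
t 7.1 pos [0.5672 0.2129 0.0421] shift [-1.3 -1.8 43.1] turn [-0. -0. -0.] q [0.32 0.05 1.77 0.   1.33 2.33] F [-0.7 -0.2 -3.9] w 0.0356 40.0
held 624 ((572.9400634765625, 212.59799194335938), (61.952640533447266, 140.63734436035156), 54.801570892333984) [0.58232649 0.20600478 0.0719412 ]
base 326 ((576.0877075195312, 211.52865600585938), (36.049903869628906, 128.97451782226562), 64.74977111816406)
```

View pics/s4c.png

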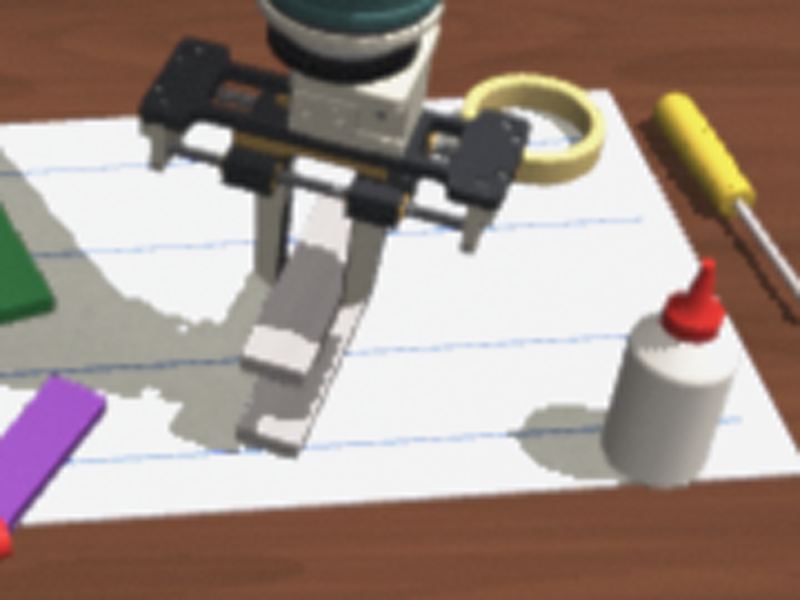

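The crop shows the held bar above the base with the same yaw. Its front lower edge is (243,367)–(303,382), and the base's front top edge is about (240,433)–(298,447). I'll compare the corners.

Run:
```python
from h import *
f=lambda x,y:(330+x*180/800-.4,220+y*140/600-.4)
A=onplane("scene",[f(243,367),f(303,382)],.0585)[:,:2]*1000; B=onplane("scene",[f(240,433),f(298,447)],.0145)[:,:2]*1000
print(A,B,A.mean(0)-B.mean(0)); print(down(-25.2).inv().apply(np.r_[B.mean(0)-A.mean(0),0]))
```

```text
[[624.40951337 169.24383315]
 [636.39408096 199.29420129]] [[633.08486385 169.4505094 ]
 [644.12470614 199.19218067]] [-8.20298783 -0.05232781]
[ 7.4000052  -3.54000997  0.        ]
```

Run:
```python
from h import *
a=np.load("pics/s4.npz"); P=cloud("scene",a["d"]); tcp=np.array([.5672,.2129,.0421])
ax=down(-25.2).as_matrix(); q=(P-tcp)@ax*1000  # tool x,y,z(down)
# profile along bar axis, centre strip |y|<10
v,u=np.mgrid[:480,:640]
m=(abs(q[...,1])<12)&(q[...,0]>30)&(q[...,0]<100)&(q[...,2]>-45)&(q[...,2]<50)
o=np.argsort(q[m][:,0]); s=q[m][o]
for x in range(40,100,3):
    k=(s[:,0]>=x)&(s[:,0]<x+3); print(x,k.sum(),np.round(np.sort(s[k][:,2])[::2],0))
for z0,z1 in((-33,-27),(-26,-18),(25,31)):
    m=(q[...,2]>z0)&(q[...,2]<z1)&(q[...,0]>50)&(q[...,0]<72)&(abs(q[...,1])<40); print(z0,np.percentile(q[m][:,1],[1,5,50,95,99]).round(1))
```

```text
40 22 [-31. -31. -30. -30. -30. -29. -29.  28.  29.  29.  29.]
43 21 [-31. -31. -30. -30. -29.  29.  29.  29.  29.  30.  30.]
46 14 [-31. -30. -30. -29.  28.  29.  29.]
49 19 [-31. -30. -30. -30. -29.  29.  29.  29.  30.  30.]
52 18 [-31. -30. -30. -29. -29.  28.  28.  29.  29.]
55 20 [-31. -30. -30. -30. -29. -29.  28.  29.  29.  29.]
58 20 [-31. -30. -30. -30.  28.  28.  29.  29.  29.  29.]
61 17 [-31. -31. -30. -30. -30.  28.  28.  29.  30.]
64 22 [-31. -30. -30. -30. -29.  27.  28.  29.  29.  29.  30.]
67 16 [-32. -30. -30. -29.  28.  29.  29.  29.]
70 69 [-31. -30. -30. -30. -29. -29. -28. -26. -23. -22. -21. -18.  28.  29.
  29.  29.  30.  31.  31.  32.  32.  34.  34.  36.  36.  37.  38.  39.
  39.  40.  41.  41.  42.  43.  43.]
73 37 [-31. -29. -29. -28. -27. -26. -25. -24. -23. -22. -21. -20. -19. -17.
  41.  42.  42.  42.  43.]
76 9 [42. 42. 42. 43. 43.]
79 11 [41. 42. 42. 42. 43. 43.]
82 8 [41. 42. 43. 43.]
85 12 [42. 42. 42. 42. 43. 43.]
88 10 [41. 42. 42. 43. 43.]
91 8 [42. 42. 43. 43.]
94 12 [40. 42. 42. 42. 43. 43.]
97 8 [41. 43. 43. 43.]
-33 [-18.9 -17.9  -1.6  14.4  15.7]
-26 [-19.3 -19.3 -19.2   5.3  11.8]
25 [-20.1 -19.   -4.1  12.9  14.3]
```

Depth profiles put the held bar about 2 mm off along its length and about 1.3 mm off sideways. That agrees with the pose-based shift, so I'll lower it.

>>> arm_command(
  steps=[
    [-1.5, -1.5, 15, 0, 0, 0, 30],
    [-1.5, -1.5, 30, 0, 0, 0, 30],
    [-1.5, -1.5, 38, 0, 0, 0, 30],
    [-1.5, -1.5, 42, 0, 0, 0, 30],
    [-1.5, -1.5, 43, 0, 0, 0, 30],
    [-1.5, -1.5, 43.5, 0, 0, 0, 30],
    [-1.5, -1.5, 43.5, 0, 0, 0, 30],
    [-1.5, -1.5, 43.5, 0, 0, 0, 30],
  ],
)

```text
clock: 7.9
position: [0.5666, 0.215, -0.0015]
ee_rot: [-3.066, 0.685, -0.001]
contact_force: [-0.0, -0.1, -4.0]
grip_width: 0.0354
grasp_force: 40.0
```

```bash
python3 -c "
from h import *
go([.5662,.2151,-.0015],down(-25.2))"
```

```text
t 7.9 pos [ 0.5666  0.215  -0.0015] shift [-0.4  0.   0. ] turn [-0. -0. -0.] q [0.32 0.09 1.8  0.   1.25 2.33] F [-0.  -0.1 -4. ] w 0.0354 40.0
```

>>> arm_command(
  steps=[
    [0, 0, 0.7, 0, 0, 0, 30],
    [0, 0, 1, 0, 0, 0, 30],
    [0, 0, 1, 0, 0, 0, 60],
    [0, 0, 1, 0, 0, 0, 60],
    [0, 0, 1, 0, 0, 0, 60],
    [0, 0, -10, 0, 0, 0, 60],
    [0, 0, -40, 0, 0, 0, 60],
    [0, 0, -85, 0, 0, 0, 60],
  ],
)

```text
clock: 8.7
position: [0.5652, 0.2145, 0.0827]
ee_rot: [3.064, -0.685, -0.005]
contact_force: [1.7, 0.7, 0.6]
grip_width: 0.0603
grasp_force: 0.0
```

```bash
python3 -c "
from h import *
go([.5147,-.2343,.12],down(14.3))"
```

```text
t 8.7 pos [0.5652 0.2145 0.0827] shift [145.4 427.6 -36.6] turn [  0.1   0.2 -39.5] q [0.32 0.02 1.73 0.   1.4  2.33] F [1.7 0.7 0.6] w 0.0603 0.0
```

>>> arm_command(
  steps=[
    [9, 26, -10, 0, 0, -3, 60],
    [23, 68, -20, 0, 0, -8, 60],
    [39, 115, -30, 0, 0, -13, 60],
    [55, 162, -36, 0, 0, -18, 60],
    [71, 210, -36, 0, 0, -23, 60],
    [87, 257, -36, 0, 0, -28, 60],
    [103, 304, -36, 0, 0, -33, 60],
    [119, 351, -36, 0, 0, -39.5, 60],
  ],
)

```text
clock: 9.5
position: [0.5241, -0.1552, 0.1204]
ee_rot: [3.116, 0.397, 0.002]
contact_force: [0.7, 0.0, -0.5]
grip_width: 0.06
grasp_force: 0.0
```

```bash
python3 -c "
from h import *
go([.5147,-.2343,.1],down(14.3))"
```

```text
t 9.5 pos [ 0.5241 -0.1552  0.1204] shift [-28.9  74.3  20.5] turn [ 0.  -0.1  0.2] q [-0.33 -0.14  1.81  0.    1.46  0.98] F [ 0.7  0.  -0.5] w 0.06 0.0
```

>>> arm_command(
  steps=[
    [-14, 37, 5, 0, 0, 0, 60],
    [-28, 70, 12, 0, 0, 0, 60],
    [-29, 74, 20, 0, 0, 0, 60],
    [-29, 74, 20, 0, 0, 0, 60],
    [-29, 74, 20, 0, 0, 0, 60],
    [-29, 74, 20, 0, 0, 0, 60],
    [-29, 74, 20, 0, 0, 0, 60],
    [-29, 74, 20, 0, 0, 0, 60],
  ],
)

```text
clock: 10.3
position: [0.515, -0.2314, 0.0995]
ee_rot: [3.117, 0.392, 0.001]
contact_force: [-1.1, -0.3, 0.1]
grip_width: 0.06
grasp_force: 0.0
```

Run:
```python
from h import *
im,d,P=avg("scene",4,"s5")
go([.5147,-.2343,.0537],down(14.3))
h=cv2.cvtColor(im,cv2.COLOR_RGB2HSV)
A=down(14.3).as_matrix(); q=(P-np.array([.5147,-.2343,.084]))@A*1000
m=(abs(q[...,1])<35)&(abs(q[...,0])<95)&(abs(q[...,2])<4)&(h[...,1]<70)
print("bar2",m.sum(),cv2.minAreaRect((P[m][:,:2]*1000).astype(np.float32)))
A=down(-25.2).as_matrix()
for z in(.028,.014):
    m=(np.hypot(P[...,0]-.567,P[...,1]-.215)<.1)&(abs(P[...,2]-z+.0005)<.005)
    print("pile",z,m.sum(),cv2.minAreaRect((P[m][:,:2]*1000).astype(np.float32)))
```

```text
t 10.5 pos [ 0.5148 -0.2319  0.0992] shift [-0.7  2.3 45.5] turn [ 0. -0.  0.] q [-0.47 -0.08  1.8   0.    1.42  0.85] F [ 0.5  1.  -0.2] w 0.06 0.0
bar2 583 ((513.4579467773438, -233.80615234375), (151.26724243164062, 36.04426956176758), 14.39414119720459)
pile 0.028 657 ((566.2454833984375, 216.30322265625), (36.08169174194336, 151.51361083984375), 65.16189575195312)
pile 0.014 81 ((577.8726196289062, 228.93716430664062), (34.320892333984375, 151.50650024414062), 51.27357864379883)
```

>>> arm_command(
  steps=[
    [-1.2, 2.2, 20, 0, 0, 0, 60],
    [-1.2, 2.2, 38, 0, 0, 0, 60],
    [-1.2, 2.2, 45, 0, 0, 0, 60],
    [-1.2, 2.2, 45.5, 0, 0, 0, 45],
    [-1.2, 2.2, 45.5, 0, 0, 0, 30],
    [-1.2, 2.2, 45.5, 0, 0, 0, 30],
    [-1.2, 2.2, 45.5, 0, 0, 0, 30],
    [-1.2, 2.2, 45.5, 0, 0, 0, 30],
  ],
  newtons=40,
)

```text
clock: 11.3
position: [0.5146, -0.2346, 0.0545]
ee_rot: [3.117, 0.391, 0.002]
contact_force: [0.2, 2.2, 4.5]
grip_width: 0.0354
grasp_force: 40.0
```

>>> arm_command(
  steps=[
    [0, 0, 0, 0, 0, 0, 30],
    [0, 0, 0, 0, 0, 0, 30],
    [0, 0, 0, 0, 0, 0, 30],
    [0, 0, -2, 0, 0, 0, 30],
    [0, 0, -8, 0, 0, 0, 30],
    [0, 0, -20, 0, 0, 0, 30],
    [0, 0, -40, 0, 0, 0, 30],
    [0, 0, -60, 0, 0, 0, 30],
  ],
)

```text
clock: 12.1
position: [0.514, -0.2344, 0.1149]
ee_rot: [-3.117, -0.391, 0.0]
contact_force: [0.7, 0.1, -4.3]
grip_width: 0.0355
grasp_force: 40.0
```

```bash
python3 -c "
from h import *
go([.5665,.2157,.12],down(-25.2))"
```

```text
t 12.1 pos [ 0.514  -0.2344  0.1149] shift [ 162.  -423.2   -5.1] turn [-0.   0.  39.5] q [-0.47 -0.09  1.78 -0.    1.45  0.85] F [ 0.7  0.1 -4.3] w 0.0355 40.0
```

>>> arm_command(
  steps=[
    [10, -25, -6, 0, 0, 3, 30],
    [26, -68, -10, 0, 0, 8, 30],
    [44, -114, -10, 0, 0, 13, 30],
    [61, -160, -10, 0, 0, 18, 30],
    [79, -207, -10, 0, 0, 23, 30],
    [97, -254, -10, 0, 0, 28, 30],
    [115, -300, -10, 0, 0, 33, 30],
    [133, -347, -10, 0, 0, 39.5, 30],
  ],
)

```text
clock: 12.9
position: [0.5572, 0.1364, 0.1247]
ee_rot: [-3.064, 0.691, -0.001]
contact_force: [1.1, -0.2, -5.2]
grip_width: 0.0355
grasp_force: 40.0
```

```bash
python3 -c "
from h import *
go([.5665,.2157,.05],down(-25.2))"
```

```text
t 12.9 pos [0.5572 0.1364 0.1247] shift [-25.7 -75.6  74.8] turn [-0.  -0.  -0.2] q [ 0.2  -0.08  1.75 -0.    1.47  2.21] F [ 1.1 -0.2 -5.2] w 0.0355 40.0
```

>>> arm_command(
  steps=[
    [-13, -38, 8, 0, 0, 0, 30],
    [-24, -70, 22, 0, 0, 0, 30],
    [-25.7, -75.6, 40, 0, 0, 0, 30],
    [-25.7, -75.6, 60, 0, 0, 0, 30],
    [-25.7, -75.6, 74, 0, 0, 0, 30],
    [-25.7, -75.6, 74, 0, 0, 0, 30],
    [-25.7, -75.6, 74, 0, 0, 0, 30],
    [-25.7, -75.6, 74, 0, 0, 0, 30],
  ],
)

```text
clock: 13.7
position: [0.5669, 0.2134, 0.051]
ee_rot: [-3.065, 0.686, -0.002]
contact_force: [-0.4, 0.1, -4.7]
grip_width: 0.0354
grasp_force: 40.0
```

Run:
```python
from h import *
im,d,P=avg("scene",6,"s6"); tcp=arm.get_state()["position"]
go([.5665,.2157,.0130],down(-25.2))
h=cv2.cvtColor(im,cv2.COLOR_RGB2HSV)
q=(P-tcp)@down(-25.2).as_matrix()*1000
for n,zt in(("held",-30),("bar1",(tcp[2]-.0275)*1000)):
    m=(abs(q[...,2]-zt)<4)&(h[...,1]<70)&(abs(q[...,1])<35)&(abs(q[...,0])<100)
    e=m&(abs(q[...,1])<10); f=m&(q[...,0]>45)&(q[...,0]<70); print(n,m.sum(),"end",q[e][:,0].max().round(1),np.percentile(q[e][:,0],97).round(1),"sides",np.percentile(q[f][:,1],[2,98]).round(1),"z",np.median(q[f][:,2]))
```

```text
t 14.0 pos [0.5664 0.2136 0.05  ] shift [-0.8 -2.  37. ] turn [-0. -0. -0.] q [0.32 0.04 1.76 0.   1.34 2.33] F [-0.3  0.8 -3.7] w 0.0354 40.0
held 578 end 74.6 72.4 sides [-18.6  15.8] z -29.286513237828203
bar1 274 end 74.3 73.1 sides [-19.9  14.6] z 22.698613974574194
```

>>> arm_command(
  steps=[
    [0, -1.4, 15, 0, 0, 0, 30],
    [0, -1.4, 28, 0, 0, 0, 30],
    [0, -1.4, 34, 0, 0, 0, 30],
    [0, -1.4, 36.5, 0, 0, 0, 30],
    [0, -1.4, 37.5, 0, 0, 0, 30],
    [0, -1.4, 38, 0, 0, 0, 30],
    [0, -1.4, 38, 0, 0, 0, 30],
    [0, -1.4, 38, 0, 0, 0, 30],
  ],
)

```text
clock: 14.8
position: [0.5668, 0.2149, 0.0125]
ee_rot: [3.066, -0.685, -0.0]
contact_force: [-6.4, -2.3, 10.0]
grip_width: 0.0353
grasp_force: 40.0
```

>>> arm_command(
  steps=[
    [0, 0, 0, 0, 0, 0, 30],
    [0, 0, 0, 0, 0, 0, 60],
    [0, 0, 0, 0, 0, 0, 60],
    [0, 0, 0, 0, 0, 0, 60],
    [0, 0, 0, 0, 0, 0, 60],
    [0, 0, -10, 0, 0, 0, 60],
    [0, 0, -40, 0, 0, 0, 60],
    [0, 0, -85, 0, 0, 0, 60],
  ],
)

```text
clock: 15.6
position: [0.5657, 0.2145, 0.096]
ee_rot: [3.064, -0.685, -0.005]
contact_force: [0.4, -0.1, -0.6]
grip_width: 0.06
grasp_force: 0.0
```

Run:
```python
from h import *
im,d,P=avg("scene",4,"s7")
h=cv2.cvtColor(im,cv2.COLOR_RGB2HSV)
q=(P-np.array([.5665,.2155,0]))@down(-25.2).as_matrix()*1000
m=(abs(q[...,2]+41.5)<5)&(abs(q[...,1])<40)&(abs(q[...,0])<100)&(h[...,1]<70)
print("pile",m.sum(),cv2.minAreaRect((P[m][:,:2]*1000).astype(np.float32)),np.median(P[m][:,2]))
# side profile at front end and right side
for z in range(2,44,4):
    k=(-q[...,2]>z)&(-q[...,2]<=z+4)&(abs(q[...,1])<12)&(q[...,0]>60)&(q[...,0]<90)
    if z>4: print(z,k.sum(),np.median(q[k][:,0]).round(1))
for n,bx in(("t",0),):
    im,d,PT=avg("top",6,"t7")
    m=(PT[...,2]>.034)&(PT[...,2]<.055)&(np.hypot(PT[...,0]-.567,PT[...,1]-.215)<.1)
    if m.sum()>50: print("top pile",m.sum(),cv2.minAreaRect((PT[m][:,:2]*1000).astype(np.float32)))
    cr=lambda i,x,y,w,hh:cv2.resize(i[y:y+hh,x:x+w],(400,300),interpolation=cv2.INTER_CUBIC)
    s=np.load("pics/s7.npz")["im"]
    cv2.imwrite("pics/c7.png",np.vstack([np.hstack([cr(s,340,240,120,90),cr(s,190,225,112,84)]),np.hstack([cr(im,345,210,120,90),cr(im,205,195,100,75)])])[...,::-1])
go([.0,0,0],down(105))
```

```text
pile 662 ((566.5679321289062, 216.17701721191406), (36.06193542480469, 151.064697265625), 64.6757583618164) 0.04106886945139332
6 13 73.7
10 13 73.1
14 9 73.7
18 11 73.5
22 9 73.5
26 10 73.7
30 11 73.9
34 13 73.8
38 47 68.9
42 6 68.1
top pile 184 ((557.25439453125, 220.13720703125), (36.118797302246094, 102.1013412475586), 63.355186462402344)
t 16.1 pos [0.5665 0.2147 0.0957] shift [-421.   435.4   96.6] turn [-0.000e+00  1.000e-01 -1.302e+02] q [ 0.32  0.01  1.71 -0.    1.42  2.33] F [ 1.  -0.2  0.4] w 0.0596 0.0
```

View pics/c7.png

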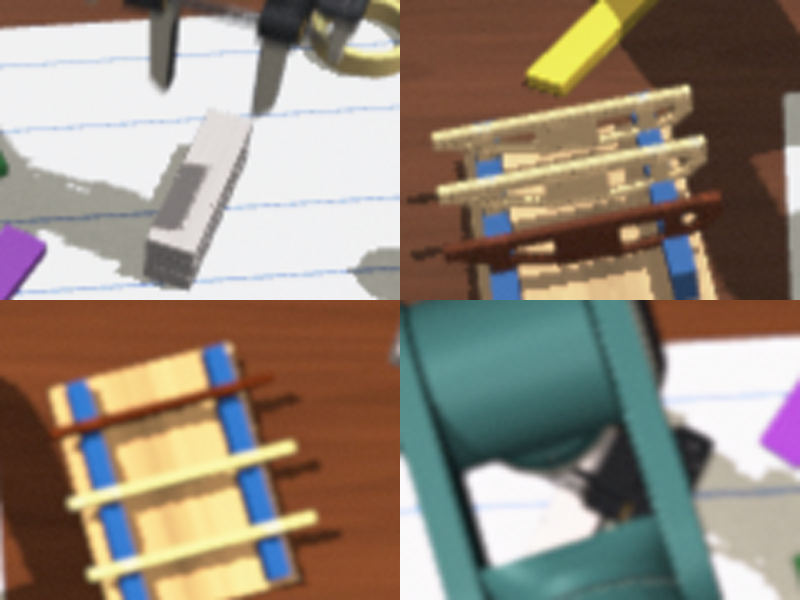

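The crop shows the pile flush (all three end faces within 1 mm). All ribs stand undisturbed, with the dark rib's top edge running from crop px (52,432) to (272,380). Now I'll measure the rib.

Run:
```python
from h import *
f=lambda x,y:(345+x*.3-.35,210+(y-300)*.3-.35)
e=onplane("top",[f(52,432),f(272,380)],.07)[:,:2]*1000; print("read",e,e.mean(0),np.hypot(*(e[0]-e[1])),np.degrees(np.arctan2(*(e[0]-e[1])[::-1])))
for n,fl in(("top","t7"),("scene","s7")):
    a=np.load(f"pics/{fl}.npz"); im=a["im"]; P=cloud(n,a["d"])
    q=P[(abs(P[...,2]-.070)<.006)&(abs(P[...,0]-.49)<.15)&(abs(P[...,1]+.19)<.14)]
    y=np.radians(15); c=(q[:,:2]-[.5,-.19])@np.array([[np.cos(y),-np.sin(y)],[np.sin(y),np.cos(y)]])*1000
    for lo,hi in((35,100),(-30,30),(-100,-35)):
        k=(c[:,0]>lo)&(c[:,0]<hi)
        if k.sum()<10: continue
        r=cv2.minAreaRect((q[k][:,:2]*1000).astype(np.float32)); pf=np.polyfit(c[k][:,1],c[k][:,0],1)
        print(n,lo,k.sum(),np.round(r[0],1),np.round(r[1],1),round(r[2],1),"lineyaw",15-np.degrees(np.arctan(pf[0])),"z",np.median(q[k][:,2]))
```

```text
read [[ 540.76466736  -83.39665501]
 [ 584.86292183 -264.90120267]] [ 562.8137946  -174.14892884] 186.7847875740714 103.65595710532182
top 35 226 [ 563.8 -175.2] [  8.9 189.8] 14.9 lineyaw 14.919667965111934 z 0.07103117708768558
top -30 220 [ 505.8 -190.5] [  8.3 189.2] 14.9 lineyaw 14.861812695472425 z 0.07076481054354755
top -100 218 [ 447.6 -205.7] [  8.4 188.9] 14.7 lineyaw 14.822299065838306 z 0.07098159040710728
scene 35 297 [ 562.2 -174.6] [ 11.  189.2] 14.8 lineyaw 14.71557510817105 z 0.06858538861688723
scene -30 269 [ 504.5 -189.7] [ 11.5 189.9] 15.0 lineyaw 14.826132076706688 z 0.06863763354041441
scene -100 245 [ 447.3 -205.3] [ 11.6 188.3] 14.3 lineyaw 14.807438850635979 z 0.06852837347887009
```

```bash
python3 -c "
from h import *
go([.5633,-.175,.1],down(104.9))"
```

```text
t 16.1 pos [0.5665 0.2147 0.0957] shift [163.1 354.   -4.1] turn [-0.000e+00  1.000e-01 -1.301e+02] q [ 0.32  0.01  1.71 -0.    1.42  2.33] F [ 1.  -0.2  0.4] w 0.0596 0.0
```

>>> arm_command(
  steps=[
    [5, 11, -6, 0, 0, -4, 35],
    [15, 32, -15, 0, 0, -12, 35],
    [26, 57, -20, 0, 0, -20, 35],
    [38, 82, -20, 0, 0, -28, 35],
    [50, 108, -20, 0, 0, -36, 35],
    [61, 133, -20, 0, 0, -44, 35],
    [73, 159, -20, 0, 0, -52, 35],
    [85, 185, -20, 0, 0, -60, 35],
  ],
)

```text
clock: 16.9
position: [0.5646, 0.0102, 0.1161]
ee_rot: [-2.995, -0.948, 0.001]
contact_force: [0.9, -0.1, 0.0]
grip_width: 0.0349
grasp_force: 0.0
```

```bash
python3 -c "
from h import *
go([.5633,-.175,.1],down(104.9))"
```

```text
t 16.9 pos [0.5646 0.0102 0.1161] shift [-107.6  150.7   16.1] turn [ -0.    0.  -69.8] q [-0.03 -0.09  1.78  0.    1.45  0.93] F [ 0.9 -0.1  0. ] w 0.0349 0.0
```

>>> arm_command(
  steps=[
    [-12, 17, 0, 0, 0, -8, 35],
    [-28, 39, 0, 0, 0, -16.5, 35],
    [-43, 60, 0, 0, 0, -25, 35],
    [-58, 81, 0, 0, 0, -33.5, 35],
    [-73, 102, 0, 0, 0, -42, 35],
    [-86, 121, 0, 0, 0, -50, 35],
    [-97, 136, 0, 0, 0, -58, 35],
    [-104, 146, 0, 0, 0, -66, 35],
  ],
)

```text
clock: 17.7
position: [0.5625, -0.1692, 0.116]
ee_rot: [-1.996, -2.425, 0.001]
contact_force: [-0.2, 0.7, -0.4]
grip_width: 0.0347
grasp_force: 0.0
```

```bash
python3 -c "
from h import *
go([.5633,-.175,.07],down(104.9))"
```

```text
t 17.7 pos [ 0.5625 -0.1692  0.116 ] shift [-5.9 -0.3 46. ] turn [-0.  -0.  -3.8] q [-0.34 -0.04  1.73 -0.    1.45 -0.53] F [-0.2  0.7 -0.4] w 0.0347 0.0
```

>>> arm_command(
  steps=[
    [-6, -0.3, 10, 0, 0, -3.8, 35],
    [-6, -0.3, 25, 0, 0, -3.8, 35],
    [-6, -0.3, 40, 0, 0, -3.8, 35],
    [-6, -0.3, 42, 0, 0, -3.8, 35],
    [-6, -0.3, 42, 0, 0, -3.8, 35],
    [-6, -0.3, 42, 0, 0, -3.8, 35],
    [-6, -0.3, 42, 0, 0, -3.8, 35],
    [-6, -0.3, 42, 0, 0, -3.8, 35],
  ],
)

```text
clock: 18.5
position: [0.564, -0.1739, 0.0752]
ee_rot: [1.921, 2.485, 0.0]
contact_force: [-0.4, 1.2, 0.4]
grip_width: 0.0346
grasp_force: 0.0
```

Run:
```python
from h import *
go([.5633,-.175,.025],down(104.9))
im,d,P=avg("scene",3,"s8"); tcp=arm.get_state()["position"]
q=(P-tcp)@down(104.9).as_matrix()*1000
# fingers: points with z(up) 22..60 rel; tool y extents
for a,b in((-30,-22),(-45,-30)):
    m=(q[...,2]>a)&(q[...,2]<b)&(abs(q[...,0])<15)&(abs(q[...,1])<45); print(a,m.sum(),np.percentile(q[m][:,1],[0,10,25,50,75,90,100]).round(1),"x",np.percentile(q[m][:,0],[5,50,95]).round(1))
up=-q[...,2]+tcp[2]*1000
m=(abs(up-69.5)<5)&(abs(q[...,1])<25)&(abs(q[...,0])<110); print("rib",m.sum(),np.percentile(q[m][:,1],[2,50,98]).round(1),np.percentile(q[m][:,0],[1,99]).round(1))
```

```text
t 18.5 pos [ 0.564  -0.1739  0.0752] shift [-0.8 -0.9 50.2] turn [ 0.   0.  -0.3] q [-0.34 -0.01  1.77 -0.    1.38 -0.6 ] F [-0.4  1.2  0.4] w 0.0346 0.0Traceback (most recent call last):
  File "<stdin>", line 7, in <module>
    return _quantile_unchecked(
        a, q, axis, out, overwrite_input, method, keepdims, weights)
    return _ureduce(a,
                    func=_quantile_ureduce_func,
    ...<5 lines>...
                    overwrite_input=overwrite_input,
                    method=method)
    r = func(a, **kwargs)
    result = _quantile(arr,
                       quantiles=q,
    ...<2 lines>...
                       out=out,
                       weights=wgt)
    slices_having_nans = np.isnan(arr[-1, ...])
                                  ~~~^^^^^^^^^
IndexError: index -1 is out of bounds for axis 0 with size 0
```

Run:
```python
from h import *
a=np.load("pics/s8.npz"); P=cloud("scene",a["d"]); tcp=np.array([.564,-.1739,.0752])
q=(P-tcp)@down(104.9).as_matrix()*1000; up=-q[...,2]
for z in range(-12,80,6):
    m=(up>z)&(up<=z+6)&(np.hypot(q[...,0],q[...,1])<60)
    if m.any(): print(z,m.sum(),"x",np.percentile(q[m][:,0],[0,50,100]).round(0),"y",np.percentile(q[m][:,1],[0,25,50,75,100]).round(0))
m=(abs(up+6)<5)&(abs(q[...,1])<25)&(abs(q[...,0])<110); print("rib",m.sum(),np.percentile(q[m][:,1],[2,50,98]).round(1),np.percentile(q[m][:,0],[1,99]).round(1))
```

```text
-12 139 x [-60.  -1.  59.] y [-7. -2.  1.  2.  4.]
-6 59 x [-59.  -5.  60.] y [-5. -3. -1.  2.  4.]
18 1 x [0. 0. 0.] y [23. 23. 23. 23. 23.]
30 13 x [-9. -2.  8.] y [30. 32. 32. 33. 34.]
36 13 x [-8.  2.  9.] y [31. 33. 33. 33. 34.]
42 14 x [-7.  1.  9.] y [32. 33. 33. 34. 35.]
48 15 x [-9. -1.  8.] y [32. 33. 34. 34. 36.]
54 16 x [-8.  0.  8.] y [33. 34. 34. 35. 35.]
60 1 x [8. 8. 8.] y [36. 36. 36. 36. 36.]
rib 290 [-6.7  0.   3.5] [-93.9  92.9]
```

Fingers are centred on the rib (rib at tool y≈0, x from -94 to 93). I'll descend and grip.

>>> arm_command(
  steps=[
    [-0.5, 0, 15, 0, 0, 0, 35],
    [-0.5, 0, 32, 0, 0, 0, 35],
    [-0.5, 0, 46, 0, 0, 0, 35],
    [-0.5, 0, 50, 0, 0, 0, 35],
    [-0.5, 0, 50, 0, 0, 0, 20],
    [-0.5, 0, 50, 0, 0, 0, 2],
    [-0.5, 0, 50, 0, 0, 0, 2],
    [-0.5, 0, 50, 0, 0, 0, 2],
  ],
  newtons=25,
)

```text
clock: 19.45
position: [0.5634, -0.1747, 0.0253]
ee_rot: [-1.921, -2.485, 0.002]
contact_force: [-19.1, -3.7, 11.0]
grip_width: 0.0085
grasp_force: 25.1
```

>>> arm_command(
  steps=[
    [0, 0, 0, 0, 0, 0, 2],
    [0, 0, 0, 0, 0, 0, 2],
    [0, 0, 0, 0, 0, 0, 2],
    [0, 0, -3, 0, 0, 0, 2],
    [0, 0, -12, 0, 0, 0, 2],
    [0, 0, -28, 0, 0, 0, 2],
    [0, 0, -50, 0, 0, 0, 2],
    [0, 0, -75, 0, 0, 0, 2],
  ],
)

```text
clock: 20.25
position: [0.5639, -0.1743, 0.101]
ee_rot: [1.921, 2.485, 0.0]
contact_force: [0.4, -1.0, -0.5]
grip_width: 0.0078
grasp_force: 25.0
```

```bash
cat >> h.py <<'E'
def lensframe(y0=14.3):
    y=np.radians(y0); t=np.radians(20)
    X=np.array([np.cos(t)*np.cos(y),np.cos(t)*np.sin(y),np.sin(t)]); Y=np.array([-np.sin(y),np.cos(y),0]); return np.c_[X,Y,np.cross(X,Y)]
V=np.array([.6661,-.0539,.1512])
E
python3 - <<'E'
from h import *
L=lensframe(); s=arm.get_state()
im,d,P=avg("scene",3,"s9"); tcp=arm.get_state()["position"]
q=(P-tcp)@down(104.9).as_matrix()*1000; up=-q[...,2]
m=(abs(q[...,1])<15)&(abs(q[...,0])<110)&(up>-30)&(up<30)
e=m&(abs(q[...,0])>30)
print("rib top up:",np.percentile(up[e],[50,90,98]).round(1),"x",np.percentile(q[m][:,0],[1,99]).round(1),"y",np.percentile(q[e][:,1],[2,50,98]).round(1))
T=R.from_matrix(np.c_[L[:,1],L[:,0],-L[:,2]]); print(np.linalg.det(T.as_matrix()))
go(V,T)
E
```

```text
rib top up: [16.1 26.2 29.4] x [-66.6  87.3] y [-2.7  4.2  6.6]
1.0000000000000007
t 20.4 pos [ 0.5649 -0.1747  0.1022] shift [ 91.3 128.5 -48.7] turn [-19.8   0.1   0.3] q [-0.34 -0.03  1.74  0.    1.42 -0.6 ] F [ 0.5  0.2 -1.5] w 0.0078 25.0
```

Run:
```python
from h import *
L=lensframe(); T=R.from_matrix(np.c_[L[:,1],L[:,0],-L[:,2]])
go(V-.0217*L[:,2],T)
```

```text
t 20.4 pos [ 0.5649 -0.1747  0.1022] shift [ 91.3 135.9 -28.3] turn [-19.8   0.1   0.3] q [-0.34 -0.03  1.74  0.    1.42 -0.6 ] F [ 0.5  0.2 -1.5] w 0.0078 25.0
```

>>> arm_command(
  steps=[
    [5, 8, -10, 0, 0, 0, 2],
    [15, 22, -20, -1, 0, 0, 2],
    [28, 42, -28, -3, 0, 0, 2],
    [42, 63, -28, -6, 0, 0, 2],
    [56, 84, -28, -10, 0, 0, 2],
    [70, 105, -28, -14, 0, 0, 2],
    [83, 124, -28, -18, 0, 0, 2],
    [90, 134, -28, -19.8, 0, 0.3, 2],
  ],
)

```text
clock: 21.2
position: [0.672, -0.0508, 0.128]
ee_rot: [1.779, 2.291, 0.407]
contact_force: [-0.7, -0.3, -0.5]
grip_width: 0.0078
grasp_force: 25.0
```

>>> arm_command(
  steps=[
    [0, 0, 0, 0, 0, 0, 2],
    [0, 0, 0, 0, 0, 0, 2],
    [0, 0, 0, 0, 0, 0, 2],
    [0, 0, 0, 0, 0, 0, 2],
    [0, 0, 0, 0, 0, 0, 2],
    [0, 0, 0, 0, 0, 0, 2],
    [0, 0, 0, 0, 0, 0, 2],
    [0, 0, 0, 0, 0, 0, 2],
  ],
)

```text
clock: 22.0
position: [0.6708, -0.0536, 0.1276]
ee_rot: [1.782, 2.292, 0.401]
contact_force: [0.3, -0.9, -0.5]
grip_width: 0.0077
grasp_force: 25.0
```

Run:
```python
from h import *
L=lensframe(); T=R.from_matrix(np.c_[L[:,1],L[:,0],-L[:,2]])
go(V-.0217*L[:,2],T)
im,d,P=avg("scene",8,"sA"); im2,d2,P2=avg("top",8,"tA")
for n,I,Q in(("scene",im,P),("top",im2,P2)):
    q=(Q-V)@L*1000
    m=(abs(q[...,0])<30)&(abs(q[...,1])<110)&(q[...,2]>-45)&(q[...,2]<35)&(I[...,0]<130)&(I[...,0].astype(int)>I[...,2].astype(int)+15)
    print(n,m.sum()); p=q[m]
    if m.sum()>20: print(np.percentile(p,[2,10,25,50,75,90,98],0).round(1))
    for x in range(-40,40,6):
        k=m&(q[...,2]>x)&(q[...,2]<x+6)
        if k.sum()>3: print(x,k.sum(),np.percentile(q[k][:,0],[10,50,90]).round(1),np.percentile(q[k][:,1],[2,98]).round(0))
c=lambda i,x,y,w,h:cv2.resize(i[y:y+h,x:x+w],(400,600),interpolation=cv2.INTER_CUBIC)
cv2.imwrite("pics/fin.png",np.hstack([c(im,230,200,120,180),c(im2,295,90,120,180)])[...,::-1])
```

```text
t 22.0 pos [ 0.6708 -0.0536  0.1276] shift [ 0.9  3.7 -2.1] turn [-0.2 -0.  -0. ] q [-0.19 -0.08  1.78  0.16  1.13 -0.48] F [ 0.3 -0.9 -0.5] w 0.0077 25.0
scene 982
[[ -4.8 -88.8 -33.3]
 [ -0.7 -67.8 -17.7]
 [  0.1 -55.6  -8.9]
 [  0.6  -0.9   5.5]
 [  1.1  53.7  15.4]
 [  1.5  71.4  19.5]
 [  2.2  89.5  20.2]]
-40 16 [-0.4  0.8  1.8] [-65.  63.]
-34 30 [-0.1  0.7  1.3] [-67.  64.]
-28 33 [-0.4  0.5  1.2] [-67.  65.]
-22 31 [-0.2  0.7  1.4] [-67.  63.]
-16 108 [-0.2  0.5  1.4] [-64.  63.]
-10 121 [-0.6  0.5  1.3] [-65.  77.]
-4 99 [-0.3  0.7  1.6] [-66.  85.]
2 97 [-0.3  0.6  1.6] [-78.  91.]
8 157 [-0.   0.7  1.7] [-94.  92.]
14 234 [-1.8  0.7  1.5] [-91.  91.]
20 54 [-5.  -2.3  1.2] [-94.  88.]
top 64
[[ -3.9 -96.  -12.2]
 [ -1.3 -91.3  -7.8]
 [  0.9 -83.8  11.8]
 [  2.6  52.1  20.2]
 [  3.2  69.9  22.1]
 [  3.3  80.1  23.4]
 [  3.4  87.2  24.2]]
-10 5 [1.  2.  2.8] [42. 65.]
-4 4 [2.4 3.1 3.2] [54. 72.]
8 5 [3.1 3.3 3.3] [-95.  81.]
14 10 [-2.2  3.2  3.4] [-89.  90.]
20 34 [-2.   1.6  3.2] [-96.  84.]
```

View pics/fin.png

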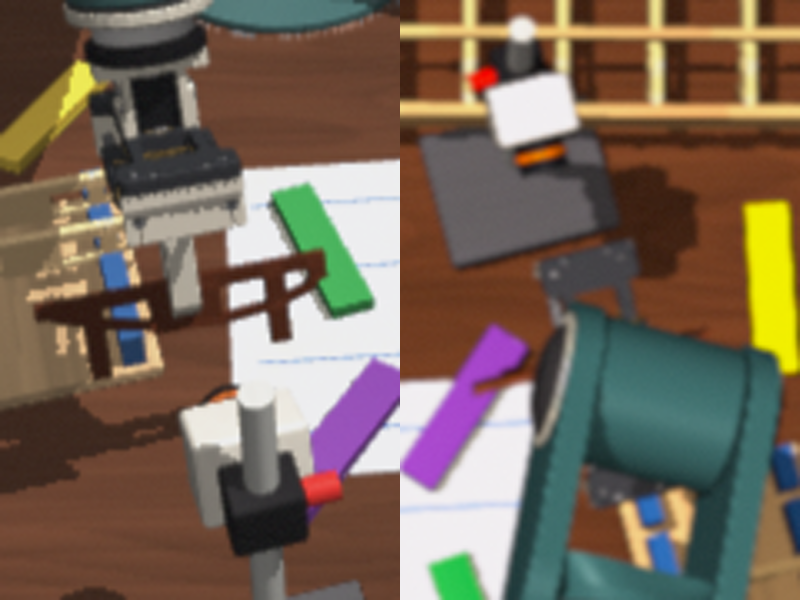

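The picture shows the rib held square in front of the lens, straight edge up. The depth profile agrees: the face is flat in the lens frame to about 0.5 mm, about 3 mm short along the line of sight and 2 mm low. I'll make a small correction and settle.

>>> arm_command(
  steps=[
    [0.5, 1.5, -1, 0, 0, 0, 2],
    [1, 3, -2, 0, 0, 0, 2],
    [1, 3, -2, 0, 0, 0, 2],
    [1, 3, -2, 0, 0, 0, 2],
    [1, 3, -2, 0, 0, 0, 2],
    [1, 3, -2, 0, 0, 0, 2],
    [1, 3, -2, 0, 0, 0, 2],
    [1, 3, -2, 0, 0, 0, 2],
  ],
)

```text
clock: 23.6
position: [0.6726, -0.0521, 0.1305]
ee_rot: [1.782, 2.292, 0.401]
contact_force: [-0.1, 0.1, -0.3]
grip_width: 0.0077
grasp_force: 25.0
```

Run:
```python
from h import *
s=arm.get_state(); print(s["position"],s["grip_width"],s["grasp_force"],abs(s["qvel"]).max())
im,d,P=avg("scene",4,"sB")
m=(abs(P[...,2]-.0415)<.005)&(np.hypot(P[...,0]-.5665,P[...,1]-.2155)<.1); print(cv2.minAreaRect((P[m][:,:2]*1000).astype(np.float32)))
print(arm.finish_job())
```

```text
[ 0.67263338 -0.05205917  0.13050994] 0.007749223586967912 24.999961405992508 0.0013339403044591042
((566.625, 215.9700927734375), (36.29069519042969, 150.5552978515625), 64.72457122802734)
the job is handed in; nothing more can be done
None
```

I handed the job in at about 24 s: both bars are stacked flush on the third bar and let go, and the gripper is holding the dark rib still and square at the view point, straight edge up; no verdict was returned.

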